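# Turn the sprung parts carousel to the nails and hold it there

## Robot

A 6-joint arm with a two-finger parallel gripper is mounted at the origin on a cart in front of the work surface, level with it; the furniture and walls round the work are solid. World frame = base frame: x ahead of the robot, y to its left, z up, the work surface at z = 0. Lengths are in m, angles in rad, forces in N, time in s.
With the tool pointing down it reaches from about 0.3 to 0.875 m from the base axis. Payload 6.4 kg.
Tool frame: the origin (TCP) lies at the very end of the fingers, on their centre line; the grasp point (between the pads) lies 19 mm behind it; z points along the fingers, y is the line along which they close (so a half turn about z gives the same grasp; the last joint's range is limited). The gripper opens to 85 mm and grips with 20 to 120 N. Pads are 22 mm wide; open, the fingers measure 114 mm over their backs; the gripper's body (76 mm by 85 mm) begins 54 mm behind the grasp point. The pads swing forward as they close: fully open they stand 13 mm farther back than shut.
Start: joints at [0.929, 0.181, 1.607, -0, 1.354, -0.206], TCP at [0.243, 0.521, 0.231] pointing down, gripper open.
Joint ranges: [-2.99, 2.99], [-0.89, 2.07], [0.3, 2.58], [-1.14, 4.28], [0, 2.63], [-3.12, 3.12]. Speed limits (rad/s): [2.57, 2.57, 3.01, 3.14, 3.14, 3.14].

## Interface

Orientations are given as a unit quaternion [w, x, y, z].
In Python, from bench import ctrl gives the robot as it stands.
- The arm moves only by the tool jog_arm, never from a script. Its argument "series" is a list that holds one entry, the list of rows, each a list of 7 numbers: the shift along the tool's x, y, z in mm, then the turn, a rotation vector about the tool's x, y, z in rad, then the finger opening in mm, from 0 to 85.4. In form: [[[tx, ty, tz, rx, ry, rz, gripper], ...]]. A call has exactly 10 rows; each row shifts and turns the commanded pose from where the row before left it, along the tool's axes as they then stand; what a row does not reach is not made up. A row lasts 1/10 s, in which the tool goes at most 50 mm and 8.59 degrees, less where a joint would pass 70% of its speed; a pose out of reach is approached as far as the arm can. A call with a gripper value outside its range is refused whole. The fingers move at their own pace and stop on an object; the grip force is fixed at half the most. Time passes only in rows, so rows that do not move let the fingers close, or fill a call up. It gives the time, the measured TCP pose, the force, the opening and the grip force at its end, in the units of the state.
- ctrl.get_obs(): the state, without advancing time (a new reading comes with each control period).
- ctrl.camera(name): name is "side" or "top"; returns a dict with "frame" (480x640x3 uint8, blue, green, red), "z_map" (480x640 float32, m along the optical axis (not along the pixel's ray), 0 where there is no reading), "fx", "fy", "cx", "cy" (pixels), "k1" (the pictures are not rectified: a ray, as slopes to the right and down, at radius r is drawn at 1 + k1 r^2 times it, then the intrinsics apply), "xyz" and "rotation" of the camera in the world. Camera axes: x right, y down, z forward; pixel columns grow to the right and rows downward; lengths in m; the calibration is good to about 2 mm. A picture is of the moment at which its call begins.
- ctrl.hand_in(): hands the job in; it is judged then, once.
The state is a dict: "time_s": time; "q": joint angles; "dq": joint speeds; "joint_efforts": joint torques, N m; "eef_pos": TCP position; "eef_rot": TCP orientation; "wrist_force": force on the tool from outside, world axes, zero at the start; "torque": the same for the moment, N m; "opening": opening from 0.0 (shut) to 1.0 (fully open); "grasp_force": force on a finger pad.
Only numpy, scipy, OpenCV 4.12 (cv2) and the standard library are available. Lean on these libraries where they do the work, as an engineer would, in place of code of your own. Each camera call takes 0.05 s, during which the arm holds its last target. There are 200 camera calls.

## Task

Take the bench carousel by its upright handle and turn it gently until the can of nails standing on it comes squarely in line with the fixed pointer at the carousel's front. A spring draws the carousel back, so keep hold of the handle and finish while holding it still there. Do not touch or upset the things standing on it, and leave the tools lying beside it where they are.

Things in the scene. Friction and masses are not known exactly. Their poses are not given: they have to be found in the camera images.
- carousel_axis (a point): centre of the carousel's wooden disc (276 mm across, 18 mm thick), on the turning axis, at the disc's top face, 46 mm above the bench. A low metal boss stands round it, 52 mm across, 14 mm high. The point's axes turn with the disc: z up, -x towards the handle.
- pointer_tip (a point): tip of the fixed steel cone pointer at the carousel's front. It points level at the axis, 148 mm from it, 46 mm above the bench; its upright bracket (26 mm wide, top 54 mm above the bench) stands 171 mm from the axis. Its axes: x from the tip to the turning axis, z up. It belongs to the fixed base and does not turn.
- handle: upright round steel handle on the disc, 22 mm diameter, 75 mm tall (top 121 mm above the bench), foot flange 36 mm across; 115 mm from the axis. Origin at its foot on the disc's top face, z up. Starts near the front; the four places lie 60 and 120 degrees either side of it round the axis, their middles 88 mm from the axis. It may turn in the gripper.
- carousel (a joint): turn of the disc in rad, anticlockwise from above positive; 0 at its rest position, where it starts; stops at +-2.7. A return spring pulls it back to 0: about 0.22 N m per rad, so up to 5 N at the handle; light friction and damping (0.15 N m s/rad).
- nail_can: open tin can full of nails, 71 mm diameter, 81 mm tall, loose in one of the four places on the disc (each ringed by a low steel wire 80 mm across). Origin at the centre of its underside, z up.
- glass_jar: glass jar of putty, 66 mm diameter, 95 mm tall (the tallest thing on the carousel), loose in another place. Origin at the centre of its underside, z up.
- pulley_wheel: grooved pulley wheel lying flat, 67 mm diameter, 19 mm high, in another place. Origin at the centre of its underside.
- iron_stub: dark waisted forging, 65 x 26 x 22 mm, lying in another place. Origin at the centre of its underside.
- iron_wedge: iron wedge, 93 x 37 x 33 mm, lying on the bench to the left of the carousel; bystander. Origin at the centre of its underside.
- pincers: pincers, 151 x 44 x 14 mm, lying on the bench to the left and behind; bystander. Origin at the centre of the underside.
- wood_wedge: wooden wedge, 102 x 32 x 29 mm, lying on the bench to the right; bystander. Origin at the centre of its underside.
Not all that is in view belongs to the job. What is shaped like the glass_jar but blue or turquoise is not meant.

How it is judged:
By the outcome, as a careful person would: the job done as asked, in the order asked, and still so for the second after the job is handed in, while the arm keeps its last pose, push and grip.
It also fails if it takes over 45 s, if anything falls off the work surface, if the arm or the gripper's body presses on something with over 40 N, if the wrist force passes 120 N, or if a joint passes its speed limit or range.

## Working session

There is one attempt and no reset: what is moved stays moved. The work goes in short steps, Python scripts to look and compute and a tool call to move; the robot and the scene stay as the last step left them, time stands still between calls to the robot, and variables do not carry over. Pictures are saved under pics/ and viewed, at most 10 in all, crops included, and the job is handed in when it is done.

Besides the shell and the picture viewer there is one more tool, called after "Call:" by a JSON object that holds its "op" and its "data". jog_arm: Moves the arm, as the interface text tells. Its arguments: {"type":"object","properties":{"series":{"type":"array"}},"required":["series"]}

```bash
ls; mkdir -p pics
cat > h.py <<'E'
import numpy as np,cv2,pickle
from bench import ctrl
def snap(n,f):
    c=ctrl.camera(n); cv2.imwrite(f'pics/{f}.png',c['frame']); pickle.dump(c,open(f'pics/{f}.pkl','wb')); return c
def load(f): return pickle.load(open(f'pics/{f}.pkl','rb'))
def R(c):
    r=np.array(c['rotation'],float)
    if r.shape==(3,3): return r
    from scipy.spatial.transform import Rotation as Ro
    return Ro.from_quat(np.r_[r[1:],r[0]]).as_matrix()
def ray(c,u,v):
    K=np.array([[c['fx'],0,c['cx']],[0,c['fy'],c['cy']],[0,0,1.]])
    d=cv2.undistortPoints(np.array([[[u,v]]],float),K,np.array([c['k1'],0,0,0,0.])).ravel()
    return np.r_[d,1]
def onz(c,u,v,z):
    d=R(c)@ray(c,u,v); p=np.array(c['xyz']); return p+d*(z-p[2])/d[2]
def dep(c,u,v):
    return np.array(c['xyz'])+R(c)@ray(c,u,v)*c['z_map'][int(round(v)),int(round(u))]
def proj(c,P):
    q=R(c).T@(np.array(P)-np.array(c['xyz'])); s=q[:2]/q[2]; s=s*(1+c['k1']*(s@s)); return s*[c['fx'],c['fy']]+[c['cx'],c['cy']]
E
python3 - <<'E'
from h import *
for n in('side','top'):
    c=snap(n,n+'0'); print(n,{k:c[k] for k in c if k not in('frame','z_map')})
print(ctrl.get_obs())
E
```

```text
pics
side {'fx': 480.59735739709436, 'fy': 480.59735739709436, 'cx': 325.11727531658255, 'cy': 234.4280486197817, 'k1': -0.10416605254855091, 'xyz': array([ 0.53937801, -0.66961215,  0.49236692]), 'rotation': array([-0.53621257,  0.84389725,  0.01220559, -0.01282686])}
top {'fx': 446.5949152496674, 'fy': 446.5949152496674, 'cx': 322.6564676688487, 'cy': 240.44960378403258, 'k1': -0.010258687196497796, 'xyz': array([0.35405228, 0.24112815, 1.21987574]), 'rotation': array([ 0.0525131 , -0.70318688,  0.70656063, -0.05952017])}
{'time_s': 0.1, 'q': array([ 9.28706881e-01,  1.81488217e-01,  1.60789249e+00, -3.69752817e-05,
        1.35381065e+00, -2.06284921e-01]), 'dq': array([-0.0015689 , -0.00130564, -0.00365954,  0.00038291,  0.00048152,
       -0.00088554]), 'joint_efforts': array([ 3.30587418e-04, -4.45880127e+01, -3.52235913e+01, -2.42184806e-04,
        4.22399462e-03, -4.33325802e-07]), 'eef_pos': array([0.24241396, 0.52085552, 0.23046967]), 'eef_rot': array([-3.12546743e-04,  2.16177998e-01,  9.76353642e-01, -7.35938756e-04]), 'wrist_force': array([-0.7512842 ,  0.36072039,  0.49580686]), 'torque': array([ 0.06651495,  0.03023   , -0.03641039]), 'grasp_force': 0.0, 'opening': 1.0003632336787611}
```

View pics/top0.png

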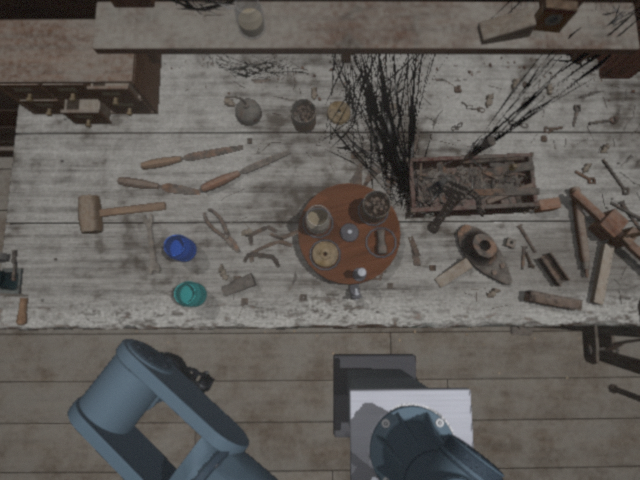

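View pics/side0.png

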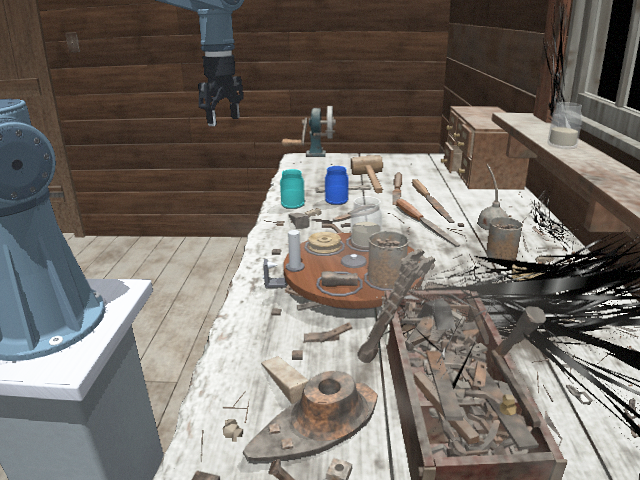

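The top view shows the boss near (349,232), the handle near (361,272), the pointer near (353,291), the nail can near (376,206) at the back right, the jar at (318,220), the pulley at (324,254) and the stub at (381,242). The side view confirms this. I'll enlarge both views next.

Run:
```python
from h import *
t=load('top0');s=load('side0')
cv2.imwrite('pics/tc.png',cv2.resize(t['frame'][175:310,285:415],None,fx=4.4,fy=4.4,interpolation=cv2.INTER_CUBIC))
cv2.imwrite('pics/sc.png',cv2.resize(s['frame'][195:315,250:430],None,fx=4.4,fy=4.4,interpolation=cv2.INTER_CUBIC))
```

```text
(no output)
```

View pics/tc.png

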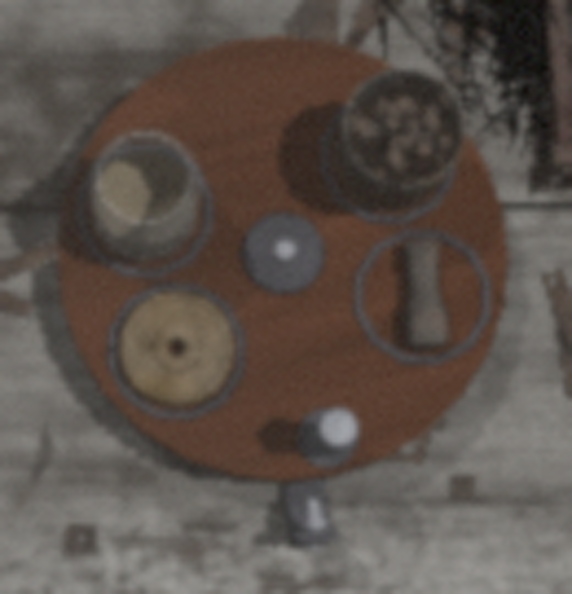

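View pics/sc.png

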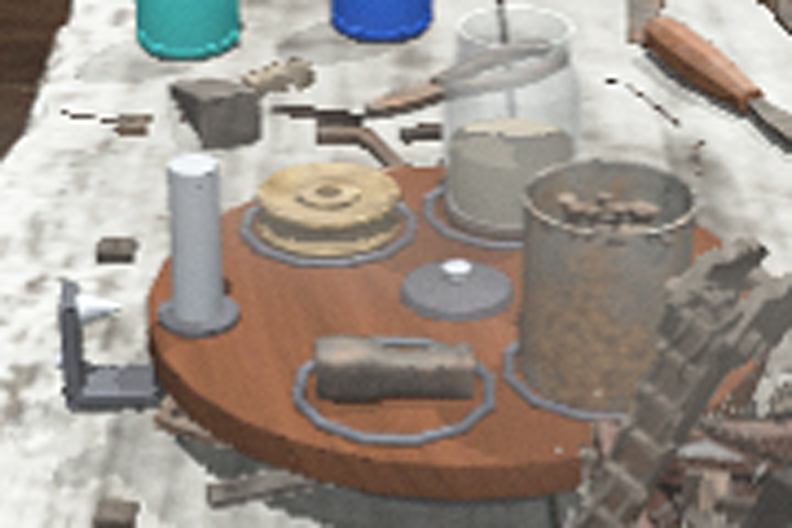

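The top crop shows the disc centred near (284,258), the handle top at (339,426), the can rim centre at (403,127) and the pointer bracket at (306,513). In the side crop, the handle top is at (194,162), the pointer tip at (118,308), the boss knob at (457,267) and the can rim centre at (609,197).

```bash
cat >> h.py <<'E'
T=lambda x,y:((x+.5)/4.4-.5+285,(y+.5)/4.4-.5+175)
S=lambda x,y:((x+.5)/4.4-.5+250,(y+.5)/4.4-.5+195)
def tri(l):
    A=np.zeros((3,3));b=np.zeros(3)
    for c,uv in l:
        d=R(c)@ray(c,*uv);d/=np.linalg.norm(d);M=np.eye(3)-np.outer(d,d);A+=M;b+=M@np.array(c['xyz'])
    return np.linalg.solve(A,b)
E
python3 - <<'E'
from h import *
np.set_printoptions(precision=4,suppress=True)
t=load('top0');s=load('side0')
# disc centre: ellipse-edge points on z=.046 in top, fit circle
E=[(60,258),(508,258),(284,37),(283,480),(95,150),(470,150),(127,415),(440,415)]
P=np.array([onz(t,*T(*e),.046)[:2] for e in E])
sol=np.linalg.lstsq(np.c_[2*P,np.ones(len(P))],(P**2).sum(1),rcond=None)[0];print('disc',sol[:2],np.sqrt(sol[2]+sol[:2]@sol[:2]))
for n,a,b in [('knob',(285,249),(457,267)),('handletop',(339,426),(194,162)),('canrim',(403,127),(609,197)),('pulleyhole',(177,347),(330,191))]:
    p=tri([(t,T(*a)),(s,S(*b))]);print(n,p,proj(t,p)-T(*a),proj(s,p)-S(*b))
print('tip side z.046',onz(s,*S(118,308),.046),'tip depth',dep(s,*S(112,307)))
print('canring top',onz(t,*T(388,152),.046),'bracket top',onz(t,*T(306,500),.054),onz(t,*T(317,513),.054))
print('hflange side',onz(s,*S(200,318),.049),'handle top, z.121',onz(t,*T(339,426),.121),onz(s,*S(194,162),.121),'can',onz(t,*T(403,127),.127),onz(s,*S(609,197),.127))
print('disc depth',dep(t,*T(284,330)),dep(t,*T(230,320)),dep(s,*S(330,300)))
from numpy import hypot
for ring in [(143,209),(177,350),(423,295),(388,152)]: print(onz(t,*T(*ring),.046))
E
```

```text
disc [0.5621 0.1582] 0.13498825437509496
knob [0.5631 0.1583 0.0597] [0.0224 0.3368] [ 0.4527 -0.0806]
handletop [0.4513 0.1338 0.1211] [0.0475 0.3033] [ 0.406  -0.0493]
canrim [0.6218 0.0944 0.1253] [0.0018 0.4266] [ 0.5977 -0.1288]
pulleyhole [0.5042 0.2236 0.065 ] [0.0074 0.0704] [ 0.0885 -0.0135]
tip side z.046 [0.4134 0.1424 0.046 ] tip depth [0.4115 0.1378 0.049 ]
canring top [0.6267 0.0933 0.046 ] bracket top [0.4142 0.1478 0.054 ] [0.4066 0.1414 0.054 ]
hflange side [0.4509 0.1288 0.049 ] handle top, z.121 [0.452  0.1339 0.121 ] [0.4505 0.1337 0.121 ] can [0.6225 0.0946 0.127 ] [0.6203 0.0902 0.127 ]
disc depth [0.5163 0.159  0.0499] [0.523  0.1913 0.0468] [0.5064 0.15   0.0469]
[0.5916 0.2435 0.046 ]
[0.505  0.2234 0.046 ]
[0.5379 0.0741 0.046 ]
[0.6267 0.0933 0.046 ]
```

Call:
{"op": "jog_arm", "data": {"series": [[[-20,-15,0,0,0,0,85],[-35,-26,0,0,0,0,85],[-38,-28,0,0,0,0,85],[-40,-30,0,0,0,0,85],[-40,-30,0,0,0,0,85],[-40,-30,0,0,0,-0.05,85],[-40,-30,0,0,0,-0.1,85],[-36,-27,0,0,0,-0.1,85],[-30,-22,0,0,0,-0.1,85],[-15,-10,0,0,0,-0.1,85]]]}}

```text
time_s: 1.1
eef_pos: [0.4624, 0.1672, 0.2311]
eef_rot: [0.0, -0.008, 1.0, -0.0]
wrist_force: [-0.2, 0.8, 0.1]
opening: 0.996
grasp_force: 0.0
```

```bash
cat >> h.py <<'E'
from scipy.spatial.transform import Rotation as Ro
C=np.array([.563,.158])
def st(target=None,yaw=None):
    o=ctrl.get_obs(); q=o['eef_rot'];M=Ro.from_quat(np.r_[q[1:],q[0]])
    m=M.as_matrix();y=np.degrees(np.arctan2(m[1,1],m[0,1]))
    print('t',o['time_s'],'p',o['eef_pos'].round(4),'yaw_y',y.round(2),'z',m[:,2].round(4),'F',o['wrist_force'].round(1),'q',o['q'].round(2),'op',round(o['opening'],3),'gf',o['grasp_force'])
    if target is not None: print('tool mm',(m.T@(np.array(target)-o['eef_pos'])*1e3).round(1))
    if yaw is not None:print('rz',np.radians(-(yaw-y)).round(3))
    return o,m
E
python3 -c "
from h import *
st([.4515,.134,.079],102.7)"
```

```text
t 1.1 p [0.4624 0.1672 0.2311] yaw_y 90.86 z [ 2.e-04 -7.e-04 -1.e+00] F [-0.2  0.8  0.1] q [ 0.11 -0.01  1.81 -0.    1.34 -1.48] op 0.996 gf 0.0
tool mm [ 11.4 -32.9 152.1]
rz -0.207
```

Call:
{"op": "jog_arm", "data": {"series": [[[4,-11,0,0,0,0,85],[4,-11,0,0,0,0,85],[3.4,-10.9,0,0,0,0,85],[0,0,20,0,0,-0.1,85],[0,0,30,0,0,-0.107,85],[0,0,10,0,0,0,85],[0,0,0,0,0,0,85],[0,0,0,0,0,0,85],[0,0,0,0,0,0,85],[0,0,0,0,0,0,85]]]}}

```text
time_s: 2.1
eef_pos: [0.4507, 0.137, 0.1725]
eef_rot: [0.001, -0.11, 0.994, -0.0]
wrist_force: [-0.7, -0.2, -0.8]
opening: 0.994
grasp_force: 0.0
```

Run:
```python
from h import *
st([.4515,.134,.079],102.7)
s=snap('side','side1')
f=s['frame'][120:310,230:430]
cv2.imwrite('pics/s1.png',cv2.resize(f,None,fx=3,fy=3,interpolation=cv2.INTER_CUBIC))
```

```text
t 2.1 p [0.4507 0.137  0.1725] yaw_y 102.64 z [ 2.1e-03  1.0e-04 -1.0e+00] F [-0.7 -0.2 -0.8] q [ 0.04  0.01  1.92  0.    1.21 -1.75] op 0.994 gf 0.0
tool mm [ 0.1 -3.1 93.5]
rz -0.001
```

View pics/s1.png

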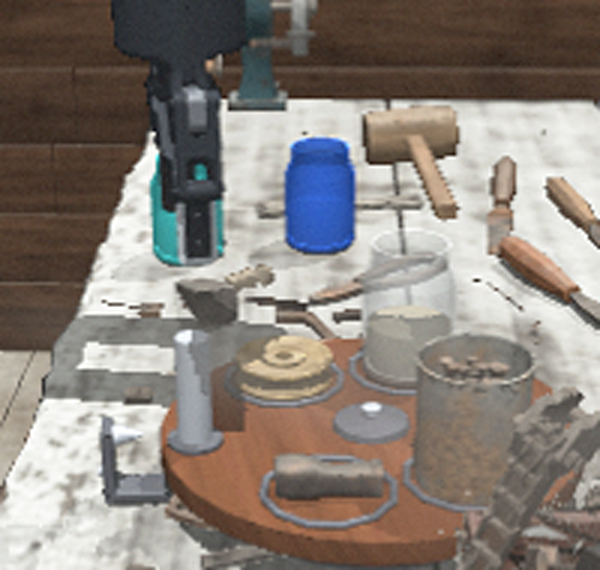

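The open fingers, near (195,240), stand above the handle top at (190,338), so I'll go down and close.

Call:
{"op": "jog_arm", "data": {"series": [[[0,-3,15,0,0,0,85],[0,0,20,0,0,0,85],[0,0,20,0,0,0,85],[0,0,20,0,0,0,85],[0,0,12,0,0,0,85],[0,0,6,0,0,0,85],[0,0,0,0,0,0,85],[0,0,0,0,0,0,60],[0,0,0,0,0,0,45],[0,0,0,0,0,0,35]]]}}

```text
time_s: 3.15
eef_pos: [0.4513, 0.134, 0.0791]
eef_rot: [0.001, -0.11, 0.994, -0.0]
wrist_force: [1.2, -0.0, -0.2]
opening: 0.511
grasp_force: 0.0
```

Call:
{"op": "jog_arm", "data": {"series": [[[0,0,0,0,0,0,25],[0,0,0,0,0,0,22],[0,0,0,0,0,0,20],[0,0,0,0,0,0,18],[0,0,0,0,0,0,15],[0,0,0,0,0,0,10],[0,0,0,0,0,0,10],[0,0,0,0,0,0,10],[0,0,0,0,0,0,10],[0,0,0,0,0,0,10]]]}}

```text
time_s: 4.15
eef_pos: [0.4509, 0.1339, 0.0788]
eef_rot: [0.0, -0.11, 0.994, -0.0]
wrist_force: [-1.4, 0.7, 5.8]
opening: 0.242
grasp_force: 58.3
```

Run:
```python
from h import *
st([.4515,.134,.079],102.7)
```

```text
t 4.15 p [0.4509 0.1339 0.0788] yaw_y 102.68 z [ 5.e-04 -1.e-04 -1.e+00] F [-1.4  0.7  5.8] q [ 0.04  0.15  1.98 -0.    1.   -1.76] op 0.242 gf 58.30943405628204
tool mm [-0.6 -0.1 -0.2]
rz -0.0
```

Call:
{"op": "jog_arm", "data": {"series": [[[-0.01,1.15,0,0,0,0.01,10],[-0.02,2.29,0,0,0,0.02,10],[-0.05,3.44,0,0,0,0.03,10],[-0.09,4.59,0,0,0,0.04,10],[-0.12,5.16,0,0,0,0.045,10],[-0.12,5.16,0,0,0,0.045,10],[-0.12,5.16,0,0,0,0.045,10],[-0.12,5.16,0,0,0,0.045,10],[-0.12,5.16,0,0,0,0.045,10],[-0.12,5.16,0,0,0,0.045,10]]]}}

```text
time_s: 5.15
eef_pos: [0.4498, 0.1761, 0.0788]
eef_rot: [0.001, 0.075, 0.997, -0.0]
wrist_force: [0.5, -1.3, 3.4]
opening: 0.245
grasp_force: 58.4
```

```bash
cat >> h.py <<'E'
def arc():
    o,m=st(); d=o['eef_pos'][:2]-C; a=np.degrees(np.arctan2(d[1],d[0]))%360
    u=d/np.hypot(*d); F=o['wrist_force']
    print('ang',a.round(2),'r',np.hypot(*d).round(4),'Frad',(F[:2]@u).round(1),'Ftan_cw',(F[0]*u[1]-F[1]*u[0]).round(1),'gf',o['grasp_force'])
E
python3 -c "
from h import *
arc()"
```

```text
t 5.15 p [0.4498 0.1761 0.0788] yaw_y 81.38 z [ 1.4e-03 -3.0e-04 -1.0e+00] F [ 0.5 -1.3  3.4] q [ 0.13  0.18  1.95 -0.    1.01 -1.29] op 0.245 gf 58.385193943977356
ang 170.9 r 0.1146 Frad -0.7 Ftan_cw -1.2 gf 58.385193943977356
```

Forces are small, so I'll carry on.

Call:
{"op": "jog_arm", "data": {"series": [[[-0.12,5.16,0,0,0,0.045,10],[-0.12,5.16,0,0,0,0.045,10],[-0.12,5.16,0,0,0,0.045,10],[-0.12,5.16,0,0,0,0.045,10],[-0.12,5.16,0,0,0,0.045,10],[-0.12,5.16,0,0,0,0.045,10],[-0.12,5.16,0,0,0,0.045,10],[-0.12,5.16,0,0,0,0.045,10],[-0.12,5.16,0,0,0,0.045,10],[-0.12,5.16,0,0,0,0.045,10]]]}}

```text
time_s: 6.15
eef_pos: [0.4689, 0.2235, 0.0788]
eef_rot: [0.001, 0.296, 0.955, -0.0]
wrist_force: [2.2, -2.2, 2.7]
opening: 0.242
grasp_force: 58.4
```

```bash
python3 -c "
from h import *
arc()"
```

```text
t 6.15 p [0.4689 0.2235 0.0788] yaw_y 55.6 z [ 1.8e-03 -8.0e-04 -1.0e+00] F [ 2.2 -2.2  2.7] q [ 0.22  0.25  1.86 -0.    1.02 -0.75] op 0.242 gf 58.41177999973297
ang 145.17 r 0.1146 Frad -3.1 Ftan_cw -0.5 gf 58.41177999973297
```

Call:
{"op": "jog_arm", "data": {"series": [[[-0.12,5.16,0,0,0,0.045,10],[-0.12,5.16,0,0,0,0.045,10],[-0.12,5.16,0,0,0,0.045,10],[-0.12,5.16,0,0,0,0.045,10],[-0.12,5.16,0,0,0,0.045,10],[-0.12,5.16,0,0,0,0.045,10],[-0.12,5.16,0,0,0,0.045,10],[-0.12,5.16,0,0,0,0.045,10],[-0.12,5.16,0,0,0,0.045,10],[-0.12,5.16,0,0,0,0.045,10]]]}}

```text
time_s: 7.15
eef_pos: [0.5065, 0.2577, 0.0788]
eef_rot: [0.001, 0.501, 0.865, -0.0]
wrist_force: [0.4, -4.9, 4.1]
opening: 0.242
grasp_force: 58.5
```

```bash
python3 -c "
from h import *
arc()"
```

```text
t 7.15 p [0.5065 0.2577 0.0788] yaw_y 29.83 z [ 0.0014 -0.0015 -1.    ] F [ 0.4 -4.9  4.1] q [ 0.26  0.35  1.74 -0.    1.06 -0.26] op 0.242 gf 58.49947392940521
ang 119.55 r 0.1146 Frad -4.4 Ftan_cw -2.1 gf 58.49947392940521
```

Call:
{"op": "jog_arm", "data": {"series": [[[-0.17,5.16,0,0,0,0.045,10],[-0.17,5.16,0,0,0,0.045,10],[-0.17,5.16,0,0,0,0.045,10],[-0.17,5.16,0,0,0,0.045,10],[-0.17,5.16,0,0,0,0.045,10],[-0.17,5.16,0,0,0,0.045,10],[-0.17,5.16,0,0,0,0.045,10],[-0.17,5.16,0,0,0,0.045,10],[-0.17,5.16,0,0,0,0.045,10],[-0.17,5.16,0,0,0,0.045,10]]]}}

```text
time_s: 8.15
eef_pos: [0.5551, 0.2723, 0.0788]
eef_rot: [0.001, 0.682, 0.732, -0.0]
wrist_force: [-0.8, -3.9, 5.7]
opening: 0.24
grasp_force: 58.6
```

```bash
python3 -c "
from h import *
arc()"
```

```text
t 8.15 p [0.5551 0.2723 0.0788] yaw_y 4.05 z [ 4.0e-04 -1.2e-03 -1.0e+00] F [-0.8 -3.9  5.7] q [ 0.27  0.44  1.6  -0.    1.1   0.2 ] op 0.24 gf 58.63763988018036
ang 93.97 r 0.1146 Frad -3.8 Ftan_cw -1.1 gf 58.63763988018036
```

Call:
{"op": "jog_arm", "data": {"series": [[[-0.17,5.16,0,0,0,0.045,10],[-0.17,5.16,0,0,0,0.045,10],[-0.17,5.16,0,0,0,0.045,10],[-0.17,5.16,0,0,0,0.045,10],[-0.17,5.16,0,0,0,0.045,10],[-0.17,5.16,0,0,0,0.045,10],[-0.17,5.16,0,0,0,0.045,10],[-0.1,4.01,0,0,0,0.035,10],[-0.05,2.87,0,0,0,0.025,10],[-0.02,1.72,0,0,0,0.015,10]]]}}

```text
time_s: 9.15
eef_pos: [0.5989, 0.2668, 0.0788]
eef_rot: [0.0, 0.81, 0.586, -0.0]
wrist_force: [-1.8, -1.3, 5.1]
opening: 0.243
grasp_force: 58.6
```

Run:
```python
from h import *
arc()
s=snap('side','side2');t=snap('top','top2')
a=cv2.resize(t['frame'][175:310,285:415],None,fx=4.4,fy=4.4,interpolation=cv2.INTER_CUBIC)
cv2.imwrite('pics/t2.png',a)
cv2.imwrite('pics/s2.png',cv2.resize(s['frame'][195:315,250:430],None,fx=4.4,fy=4.4,interpolation=cv2.INTER_CUBIC))
```

```text
t 9.15 p [0.5989 0.2668 0.0788] yaw_y -18.24 z [-0.e+00 -5.e-04 -1.e+00] F [-1.8 -1.3  5.1] q [ 0.24  0.52  1.5  -0.    1.13  0.56] op 0.243 gf 58.639495968818665
ang 71.76 r 0.1145 Frad -1.8 Ftan_cw -1.3 gf 58.639495968818665
```

View pics/t2.png

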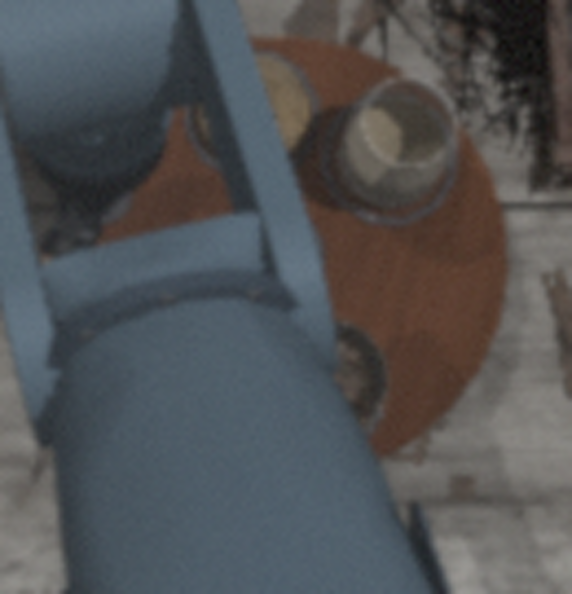

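View pics/s2.png

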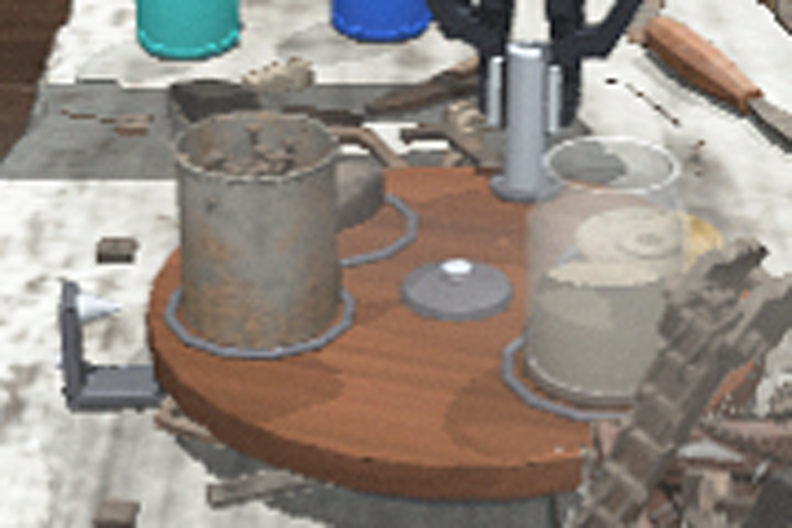

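The side crop shows the can upright in its ring, with its rim centre at (258,148), close to the pointer tip at (118,308). The handle is held at (525,120). The arm hides the pointer from the top camera. I'll refine the pointer angle and the remaining turn from the depth clouds.

```bash
cat >> h.py <<'E'
def cloud(c,u0,u1,v0,v1):
    vv,uu=np.mgrid[v0:v1,u0:u1]; d=c['z_map'][v0:v1,u0:u1]
    K=np.array([[c['fx'],0,c['cx']],[0,c['fy'],c['cy']],[0,0,1.]])
    n=cv2.undistortPoints(np.c_[uu.ravel(),vv.ravel()].astype(float)[:,None],K,np.array([c['k1'],0,0,0,0.]))[:,0]
    P=np.array(c['xyz'])+(np.c_[n,np.ones(len(n))]*d.ravel()[:,None])@R(c).T
    return P[d.ravel()>0]
E
python3 - <<'E'
from h import *
from scipy.optimize import least_squares
np.set_printoptions(precision=4,suppress=True)
t=load('top0');s0=load('side0');s=load('side2')
ang=lambda p,c=C:np.degrees(np.arctan2(p[1]-c[1],p[0]-c[0]))%360
P=cloud(t,345,365,283,302);b=P[(P[:,2]>.03)&(P[:,2]<.07)&(P[:,0]<.425)]
print('bracket top',len(b),b.mean(0),b.min(0),b.max(0))
P=cloud(s0,258,280,255,290);b=P[(P[:,2]>.03)&(P[:,2]<.07)&(P[:,0]<.425)]
print('bracket side',len(b),b.mean(0),b.min(0),b.max(0))
for a in [(306,500),(306,513),(307,520)]:
  for z in(.04,.054): p=onz(t,*T(*a),z);print(a,z,p,ang(p))
kn=onz(s0,*S(457,267),.06);tip=onz(s0,*S(118,308),.046);can=onz(s,*S(258,148),.127)
print('side: knob',kn,'tip',tip,ang(tip,kn),'can',can,ang(can,kn), ang(tip),ang(can))
# can cylinder fit from depth, known radius, both times, and handle
def cyl(P,r,x0): 
    f=least_squares(lambda q:np.hypot(*(P[:,:2]-q).T)-r,x0,loss='soft_l1',f_scale=.001);return f.x,np.median(abs(f.fun))
P=cloud(s,290,327,235,268);P=P[(P[:,2]>.055)&(P[:,2]<.115)]
x,e=cyl(P,.0355,[.475,.15]);print('can fit',x,e,ang(x),ang(x,kn),len(P))
P=cloud(s0,370,400,240,285);P=P[(P[:,2]>.055)&(P[:,2]<.115)]
x,e=cyl(P,.0355,[.625,.093]);print('can fit0',x,e,ang(x),ang(x,kn),len(P))
P=cloud(s0,286,302,232,262);P=P[(P[:,2]>.055)&(P[:,2]<.115)&(P[:,0]<.48)]
x,e=cyl(P,.011,[.451,.134]);print('handle fit0',x,e,ang(x),ang(x,kn),len(P))
E
```

```text
bracket top 59 [0.3978 0.1435 0.0517] [0.3891 0.1302 0.0302] [0.4152 0.1552 0.0581]
bracket side 122 [0.3979 0.135  0.0464] [0.3884 0.1253 0.0301] [0.4146 0.1515 0.0551]
(306, 500) 0.04 [0.415  0.1466 0.04  ] 184.38999283144867
(306, 500) 0.054 [0.4142 0.1478 0.054 ] 183.93915071251624
(306, 513) 0.04 [0.4072 0.1468 0.04  ] 184.1258769569591
(306, 513) 0.054 [0.4066 0.1479 0.054 ] 183.7010016486481
(307, 520) 0.04 [0.4031 0.1462 0.04  ] 184.20741529032944
(307, 520) 0.054 [0.4025 0.1474 0.054 ] 183.79225609650035
side: knob [0.5622 0.1573 0.06  ] tip [0.4134 0.1424 0.046 ] 185.70095420000314 can [0.4775 0.1351 0.127 ] 194.65491932369753 185.94015753789589 194.97375448818943
can fit [0.4766 0.1416] 0.000826524541810307 190.73551323850893 190.37133145413225 987
can fit0 [0.6226 0.0936] 0.0009424654455095771 312.77369019980557 313.4485630674121 975
handle fit0 [0.4504 0.1336] 0.00062572262783318 192.20654346902523 191.9404904842847 293
```

Run:
```python
from h import *
t=load('top0');s=load('side0')
out=[]
for c,(u0,u1,v0,v1) in((t,(340,367,275,302)),(s,(258,285,255,291))):
    f=380/ (u1-u0); 
    im=cv2.resize(c['frame'][v0:v1,u0:u1],None,fx=f,fy=f,interpolation=cv2.INTER_CUBIC); im=cv2.convertScaleAbs(im,alpha=1.8 if c is t else 1)
    def px(p): q=proj(c,p);return tuple(int(round(x)) for x in ((q[0]-u0+.5)*f-.5,(q[1]-v0+.5)*f-.5))
    for a,col in((184,(0,0,255)),(186,(0,255,0))):
        r=np.radians(a);u=np.array([np.cos(r),np.sin(r)]);w=np.array([-u[1],u[0]])
        pt=lambda R_,l,z:np.r_[C+u*R_+w*l,z]
        cv2.drawMarker(im,px(pt(.148,0,.046)),col,0,14,1)
        cv2.line(im,px(pt(.171,-.013,.054)),px(pt(.171,.013,.054)),col,1)
        for l in(-.013,.013): cv2.line(im,px(pt(.171,l,.054)),px(pt(.171,l,.01)),col,1)
    out.append(cv2.copyMakeBorder(im,0,600-im.shape[0] if im.shape[0]<600 else 0,0,0,0)[:600])
cv2.imwrite('pics/ov.png',np.hstack(out)); print(np.hstack(out).shape)
```

```text
(600, 760, 3)
```

View pics/ov.png

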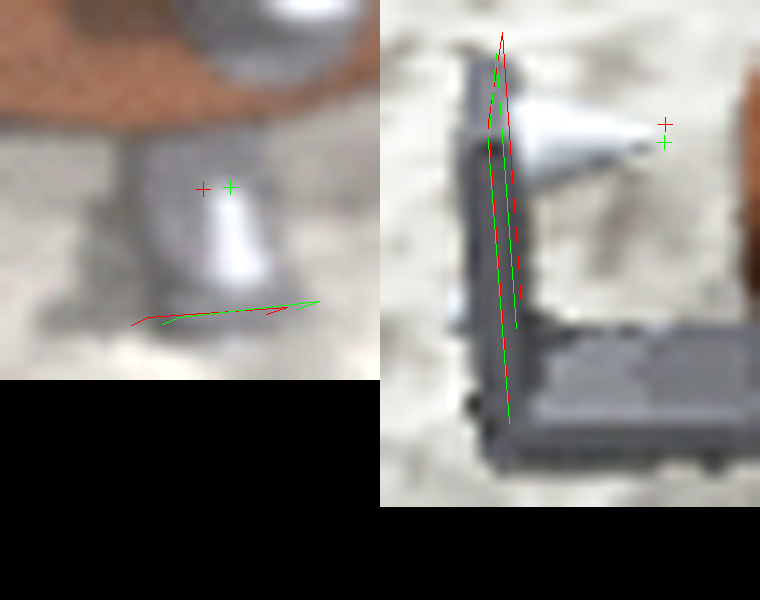

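The overlay shows the cone tip near the 186° mark in both views (side apex (655,140), top (229,187)), and the bracket middle between 184° and 186°, so the pointer is at about 185.6°. The can is at about 191.7°, so I'll turn it 0.105 rad more.

Call:
{"op": "jog_arm", "data": {"series": [[[-0.02,1.72,0,0,0,0.015,10],[-0.02,2.29,0,0,0,0.02,10],[-0.02,2.29,0,0,0,0.02,10],[-0.02,2.29,0,0,0,0.02,10],[-0.02,1.72,0,0,0,0.015,10],[-0.01,1.15,0,0,0,0.01,10],[0,0.57,0,0,0,0.005,10],[0,0,0,0,0,0,10],[0,0,0,0,0,0,10],[0,0,0,0,0,0,10]]]}}

```text
time_s: 10.25
eef_pos: [0.6099, 0.2625, 0.0788]
eef_rot: [0.0, 0.84, 0.543, -0.0]
wrist_force: [-1.5, -1.4, 5.9]
opening: 0.247
grasp_force: 58.6
```

Run:
```python
from h import *
arc()
c=snap('side','side3'); u0,u1,v0,v1=255,375,205,295; f=6.4
im=cv2.resize(c['frame'][v0:v1,u0:u1],None,fx=f,fy=f,interpolation=cv2.INTER_CUBIC)
def px(p): q=proj(c,p);return [int(round(x)) for x in ((q[0]-u0+.5)*f-.5,(q[1]-v0+.5)*f-.5)]
th=np.linspace(0,2*np.pi,60)
for a,col in((184,(0,0,255)),(186,(0,255,0)),(188,(255,0,0))):
    r=np.radians(a);u=np.array([np.cos(r),np.sin(r)]);m=C+.088*u
    for R_,z in((.0355,.127),(.040,.047)):
        cv2.polylines(im,[np.array([px(np.r_[m+R_*np.array([np.cos(k),np.sin(k)]),z]) for k in th])],True,col,1)
    cv2.drawMarker(im,tuple(px(np.r_[C+u*.148,.046])),col,0,14,1)
cv2.imwrite('pics/ov3.png',im)
```

```text
t 10.25 p [0.6099 0.2625 0.0788] yaw_y -24.2 z [ 0.e+00 -5.e-04 -1.e+00] F [-1.5 -1.4  5.9] q [ 0.23  0.53  1.47 -0.    1.14  0.65] op 0.247 gf 58.641327023506165
ang 65.84 r 0.1146 Frad -1.9 Ftan_cw -0.7 gf 58.641327023506165
```

View pics/ov3.png

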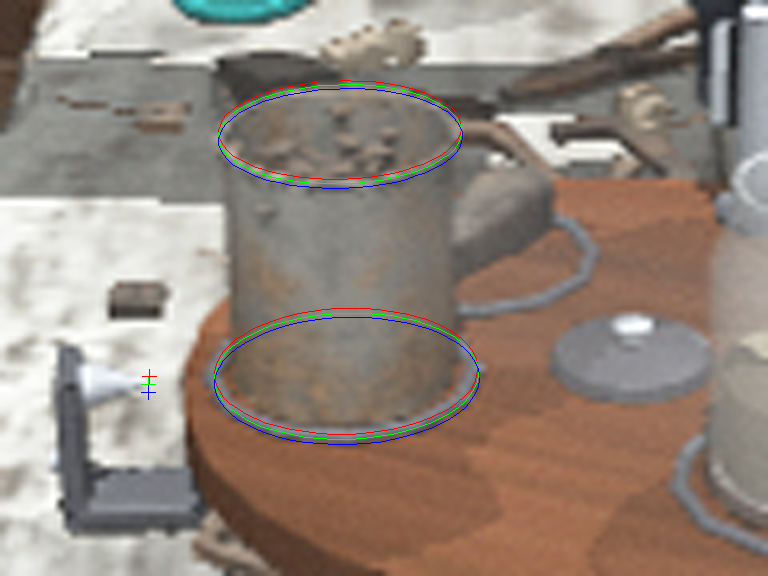

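The side overlay shows the can upright in its ring. Its rim (340,135) and the ring (345,375) match the 184–186° outlines, and the pointer tip (145,384) lies at 186°. That is aligned to within about 1°, and the arm is holding still, so I'll hand in.

```bash
python3 -c "
from h import *
print(ctrl.hand_in())"
```

```text
the job is handed in; nothing more can be done
None
```

I turned the carousel about 127° clockwise by its handle, which brought the nail can in line with the pointer to within about 1° by the camera measurements, and handed the job in with the handle still held there.

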